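Set and clamp the length stop of a tube-sawing jig

ROBOT

A 6-joint arm with a two-finger parallel gripper is mounted at the origin on the work surface. World frame = base frame: x ahead of the robot, y to its left, z up, the work surface at z = 0. Lengths are in m, angles in rad, forces in N, time in s.
With the tool pointing down it reaches from about 0.425 to 0.95 m from the base axis. Payload 3.5 kg.
Tool frame: the origin (TCP) lies midway between the tips of the shut fingers; the grasp point (between the pads) lies 19 mm behind it; z points along the fingers, y is the line along which they close (so a half turn about z gives the same grasp; the last joint's range is limited). The gripper opens to 85 mm and grips with 20 to 120 N. Pads are 22 mm wide; open, the fingers measure 114 mm over their backs; the gripper's body (76 mm by 85 mm) begins 54 mm behind the grasp point. The pads swing forward as they close: fully open they stand 13 mm farther back than shut.
Start: joints at [-1.272, 0.286, 1.577, -0, 1.279, -0.15], TCP at [0.293, -0.608, 0.231] pointing down, gripper open.
Joint ranges: [-2.77, 2.77], [-0.9, 2.22], [0.21, 2.48], [-1.53, 4.67], [0.24, 2.81], [-2.84, 2.84]. Speed limits (rad/s): [2.79, 2.79, 3.14, 3.14, 3.14, 3.14].

INTERFACE

Orientations are given as a unit quaternion [x, y, z, w].
In Python, from plant import ctrl, cams, order gives the robot as it stands.
- The arm moves only by the tool move_arm, never from a script. Its argument "plan" is one flat list of numbers, 7 for each row, row after row: the shift along the world's x, y, z in mm, then the turn, a rotation vector about the world's x, y, z in degrees, then the finger opening in mm, from 0 to 85.4. A call has 1 to 12 rows; each row shifts and turns the commanded pose from where the row before left it; what a row does not reach is not made up. A row lasts 1/10 s, in which the tool goes at most 50 mm and 8.59 degrees, less where a joint would pass 70% of its speed; a pose out of reach is approached as far as the arm can. A call is refused whole if a number of a shift passes 50 or a number of a turn 8.59, either way. A call with a gripper value outside its range is refused whole. The fingers move at their own pace and stop on an object; "newtons" is the grip in N (left out, the last holds). Time passes only in rows, so rows that do not move let the fingers close. It gives the time, the measured TCP pose, the force, the opening and the grip force at its end, in the units of the state.
- ctrl.get_state(): the state, without advancing time (a new reading comes with each control period).
- cams.read_camera(name): name is "scene" or "top"; returns a dict with "color" (480x640x3 uint8, red, green, blue), "fov_y" (degrees; the focal length in pixels is half the picture's height over the tangent of half this angle, whatever the lens; pixels are square), "cx", "cy" (the principal point, pixels), "k1" (the pictures are not rectified: a ray, as slopes to the right and down, at radius r is drawn at 1 + k1 r^2 times it, then the intrinsics apply), "origin" and "orientation" of the camera in the world. Camera axes: x right, y up, looking along -z (the intrinsics and any distortion apply to the point x, -y, -z); pixel columns grow to the right and rows downward; lengths in m; the calibration is good to about 2 mm. A picture is of the moment at which its call begins. There is no depth.
- order.sign_off(): hands the job in; it is judged then, once.
The state is a dict: "time": time; "qpos": joint angles; "dq": joint speeds; "joint_efforts": joint torques, N m; "eef_pos": TCP position; "tcp_rot": TCP orientation; "contact_force": force on the tool from outside, world axes, zero at the start; "wrist_torque": the same for the moment, N m; "opening": opening from 0.0 (shut) to 1.0 (fully open); "finger_force": force on a finger pad.
Only numpy, scipy, OpenCV 4.12 (cv2) and the standard library are available. Lean on these libraries where they do the work, as an engineer would, in place of code of your own. Each camera call takes 0.05 s, during which the arm holds its last target. There are 200 camera calls.

TASK

Set the length stop of the goldsmith's tube-sawing jig: while both blue clamp levers are still loose, slide the slotted aluminium stop plate until its black pointer stands on the middle of the red mark on the scale. Then tighten both clamp levers clockwise all the way to their stops, with the pointer still on the mark, and leave the other things on the bench undisturbed.

Things in the scene. Friction and masses are not known exactly. Their poses are not given: they have to be found in the camera images.
- jig: Fixed green jig bed, x -60 to 60, y -235 to 135 mm, top at z = 20 mm. Origin on the bench midway between its two bolts; z up; the plate slides along its y. Clamp bolts at x = 0, y = +40 (clamp_left) and -40 mm (clamp_right). Scale strip on its +x side. A dark steel sawing block with a brass tube (70 mm along x, y -200 to -228 mm, top z = 54 mm) is part of it.
- mark: Fixed red mark, 6 mm wide along y, across the scale at jig x = 36 to 58 mm. Origin on the jig's centre line (jig x = 0) on the bed's top, z = 20 mm; axes parallel to the jig's. The middle of the red mark lies straight out from the origin along +x: the pointer is right when its y in these axes is 0.
- stop_plate: Loose slotted aluminium plate, 0.3 to 0.5 kg, 6 mm thick, flat on the bed, x -32 to 32, y -129 to 90 mm. Origin at its underside, level in y with the pointer; axes about parallel to the jig's. Two slots 10 x 70 mm along y run round the 8 mm bolts: it slides 30 mm either side of jig y = 0, turns at most 1.5 degrees, stays where left, and moves with a few N while both clamps are loose.
- pointer (a point): Tip of the black pointer (2.5 mm wide) on the plate's +x edge, 44 mm in +x from the plate's origin, about 25 mm above the bench. It starts 16 to 50 mm from the mark along y, on either side.
- stop_top (a point): Middle of the top edge, 61 mm above the bench, of the plate's upright stop, by which the plate is pushed from either side (or pinched): 60 mm along x, 8 mm thick along y, at 125 mm in -y from the pointer. The plate's top at its foot is 26 mm above the bench. At least 40 mm are free between it and the right clamp's hub, and between it and the sawing block.
- clamp_left_tip (a point): Middle of the round end (16 mm diameter, upright, 38 to 58 mm above the bench) of the left blue clamp lever, 52 mm from its bolt's axis. The lever is a bar 10 mm wide, 40 to 50 mm above the bench, on a hub of 22 mm diameter, top 53 mm above the bench.
- clamp_right_tip (a point): The same point of the right clamp lever.
- clamp_left (a joint): Turn of the left clamp lever, rad, clockwise from above: at 0 (fully loose) it points along the jig's -x, at 1.4 (its stop, tight) nearly along the jig's +y. Starts at 0 to 0.35, stays where left, takes about 2 N at its tip. Beyond about 0.8 its washer presses on the plate and holds it.
- clamp_right (a joint): The same for the right clamp lever.
- ring_band: Bystander: silver ring, 23 mm across, 8 mm high, lying on the bench. Origin under its centre.
- screwdriver: Bystander: screwdriver, 160 mm long, lying on the bench.
- ring_tray: Bystander: clear open tray of rings, 90 x 120 x 35 mm. Origin under its centre.
- jar: Bystander: amber jar, 56 mm diameter, 75 mm high. Origin under its centre.
Mind the look-alikes: they are no part of the job. Of the things like the stop_plate, leave any that is pink; of the rest the larger one is meant.

How it is judged:
On the way:
1. the pointer is on the red mark (within 3.5 mm of its middle) while both clamps are still loose (below 0.6 rad) (y of pointer in the frame of mark between -0.0035 and 0.0035 m and value of joint each of clamp_left, clamp_right below 0.6 rad), for 0.2 s.
At the end, for the whole second after the job is handed in: The pointer is within 3.5 mm of the middle of the red mark along the slide, both clamp levers are tight (turned beyond 1.22 rad of 1.4), and the plate is at rest (y of pointer in the frame of mark between -0.0035 and 0.0035 m and value of joint each of clamp_left, clamp_right above 1.22 rad and linear speed of stop_plate below 0.01 m/s); the robot touches nothing.
It fails at once if a bystander (ring, screwdriver, tray or jar) is moved more than 20 mm (distance of any of ring_band, screwdriver, ring_tray, jar from where it was at the start of the episode above 0.02 m).
It also fails if it takes over 69 s, if anything falls off the work surface, if the arm or the gripper's body presses on something with over 40 N, if the wrist force passes 120 N, or if a joint passes its speed limit or range.

## Working session

There is one attempt and no reset: what is moved stays moved. The work goes in short steps, Python scripts to look and compute and a tool call to move; the robot and the scene stay as the last step left them, time stands still between calls to the robot, and variables do not carry over. Pictures are saved under pics/ and viewed, at most 10 in all, crops included, and the job is handed in when it is done.

Besides the shell and the picture viewer there is one more tool, called after "Call:" as name(argument=value, ...), one argument or row to a line, values as JSON. move_arm: Moves the arm, as the interface text tells. Its arguments: {"type":"object","properties":{"plan":{"type":"array","items":{"type":"number"}},"newtons":{"type":"number"}},"required":["plan"]}

```bash
mkdir -p pics
cat > h.py <<'E'
import numpy as np, cv2
from scipy.spatial.transform import Rotation as R
from plant import ctrl, cams, order
def cam(n):
    c=cams.read_camera(n); return c
def rays(c,px):
    px=np.atleast_2d(np.array(px,float)); f=240/np.tan(np.radians(c['fov_y']/2))
    d=(px-[c['cx'],c['cy']])/f; u=d.copy()
    for _ in range(20): u=d/(1+c['k1']*(u**2).sum(1,keepdims=True))
    return R.from_quat(c['orientation']).apply(np.c_[u[:,0],-u[:,1],-np.ones(len(u))])
def onz(c,px,z):
    r=rays(c,px); o=np.array(c['origin']); return o+r*((z-o[2])/r[:,2])[:,None]
def proj(c,P):
    p=R.from_quat(c['orientation']).inv().apply(np.atleast_2d(P)-c['origin']); f=240/np.tan(np.radians(c['fov_y']/2))
    u=np.c_[p[:,0],-p[:,1]]/-p[:,2:]; u=u*(1+c['k1']*(u**2).sum(1,keepdims=True)); return u*f+[c['cx'],c['cy']]
def save(c,n,box=None,s=1):
    im=c['color'][:,:,::-1]
    if box: im=im[box[1]:box[3],box[0]:box[2]]
    cv2.imwrite('pics/'+n,cv2.resize(im,None,fx=s,fy=s,interpolation=cv2.INTER_CUBIC))
E
python3 - <<'E'
from h import *
for n in('top','scene'):
    c=cam(n); save(c,n+'0.png'); print(n,c['origin'],c['orientation'],c['fov_y'],c['k1'])
s=ctrl.get_state(); print(s['time'],s['eef_pos'],s['tcp_rot'],s['opening'])
E
```

```text
top [ 0.39278169 -0.00387818  0.97036535] [-0.05880416  0.0634885   0.71439137 -0.69437472] 55.67711661292276 0.017088176947234024
scene [ 1.2763777  -0.10020516  1.05005151] [0.24007806 0.21245636 0.60960042 0.72499113] 52.479563253128816 -0.07935999502866489
0.1 [ 0.29272148 -0.60755138  0.23003332] [ 9.74928590e-01  2.22515231e-01 -6.75065515e-05 -1.10080356e-03] 0.9995681909553066
```

View pics/top0.png

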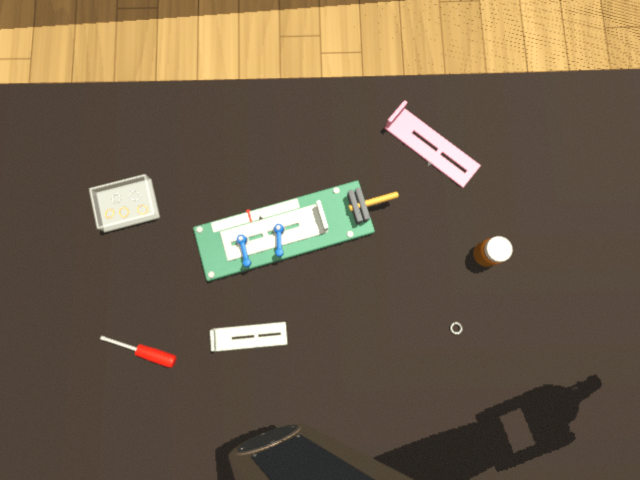

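View pics/scene0.png

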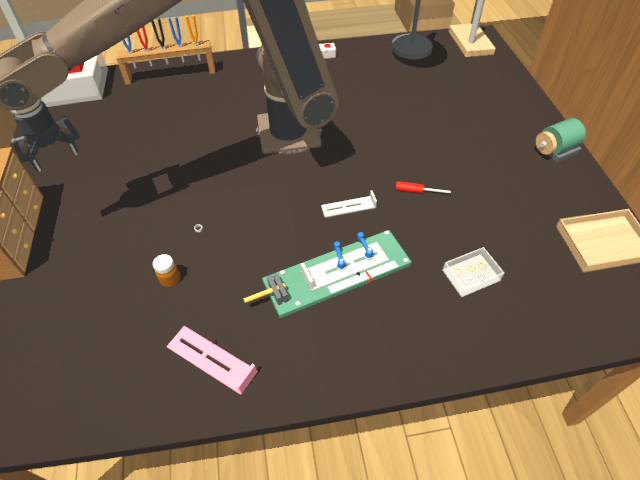

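The top view shows three plates:
- A silver one on the green jig at about (273,232).
- A small silver one on the bench at (249,337).
- A pink one at (433,145).

The plate on the jig is the one meant, because it isn't pink, it's the larger silver one, and it sits under the blue levers at (243,250) and (279,240). I'll confirm it in a crop and measure.

```bash
cat > m.py <<'E'
from h import *
def blobs(m,amin):
    n,l,s,ce=cv2.connectedComponentsWithStats(m.astype('uint8')*255)
    return [(l==i,s[i],ce[i]) for i in range(1,n) if s[i,4]>=amin]
def hsv(c): return cv2.cvtColor(c['color'],cv2.COLOR_RGB2HSV)
def jigframe(c):
    h=hsv(c); m=(cv2.inRange(h,(55,80,40),(90,255,255))>0)
    m[:, :]=cv2.morphologyEx(m.astype('uint8'),cv2.MORPH_CLOSE,np.ones((3,3)))
    b=max(blobs(m,200),key=lambda b:b[1][4])
    pts=np.argwhere(b[0])[:,::-1]
    P=onz(c,pts,0.02)[:,:2]*1000
    r=cv2.minAreaRect(P.astype('float32')); return r
E
python3 - <<'E'
from m import *
for n in('top','scene'):
    c=cam(n); r=jigframe(c); print(n,r)
    h=hsv(c)
    for nm,lo,hi,z in(('blue',(100,120,60),(125,255,255),.05),('red',(0,150,100),(6,255,255),.02)):
        for b in blobs(cv2.inRange(h,lo,hi)>0,6): print(nm,b[1],b[2].round(1),onz(c,[b[2]],z).round(4))
    bx=(185,170,405,290) if n=='top' else (240,220,430,320)
    save(c,n+'1.png',bx,3.6 if n=='top' else 4)
E
```

```text
top ((584.749267578125, 51.979461669921875), (121.25001525878906, 369.3691711425781), 14.890631675720215)
blue [274 225  10  32 143] [278.6 242. ] [[0.5535 0.0609 0.05  ]]
blue [237 236  14  31 152] [244.1 252.5] [[0.5337 0.1317 0.05  ]]
red [246 209   4   4  11] [247.5 210.2] [[0.6298 0.1285 0.02  ]]
red [134 344  43  24 581] [155.6 355.5] [[0.3325 0.3151 0.02  ]]
scene ((609.74755859375, -11.218948364257812), (127.08506774902344, 240.69541931152344), 14.957395553588867)
blue [169  17  12  28  94] [175.3  30.3] [[-0.6575 -0.3733  0.05  ]]
blue [123  37   8  15  40] [127.4  43.8] [[-0.5968 -0.5623  0.05  ]]
blue [357 232  16  26 141] [364.3 244.2] [[0.5435 0.1314 0.05  ]]
blue [334 241   8  18  83] [337.4 248.7] [[0.5454 0.0605 0.05  ]]
blue [338 260   7   9  46] [340.9 264.3] [[0.595  0.0597 0.05  ]]
red [137  26  10  23  74] [143.   38.1] [[-0.6834 -0.5143  0.02  ]]
red [324  44   6   3  16] [326.8  45. ] [[-0.4682  0.2171  0.02  ]]
red [68 63 16 10 85] [76.5 68.2] [[-0.5178 -0.7643  0.02  ]]
red [395 181  29  12 262] [409.  186.7] [[0.3386 0.3146 0.02  ]]
red [366 271   6  12  23] [369.2 277.9] [[0.6283 0.1265 0.02  ]]
```

View pics/top1.png

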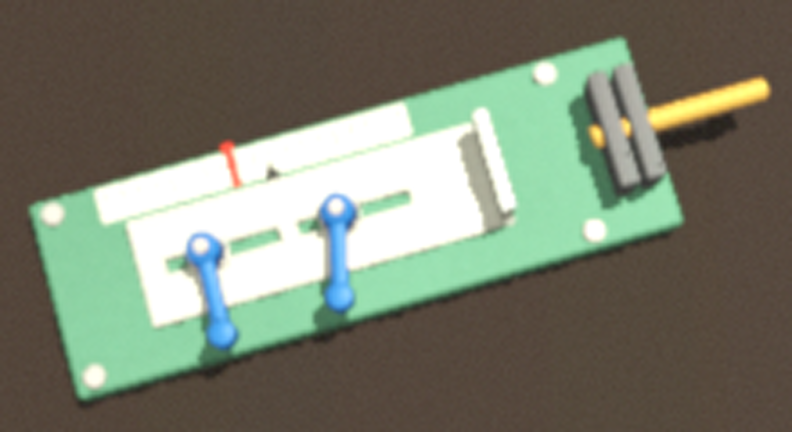

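View pics/scene1.png

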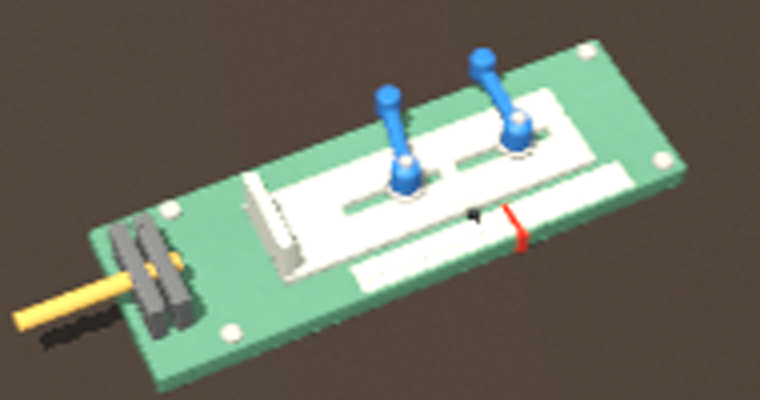

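The crops confirm the silver plate on the jig. In the top crop the pointer is at (272,172), the red mark runs (228,147)–(238,185), the lever tips are at (222,334) and (340,297), and the stop is at (494,163). Next I'll put these in jig coordinates.

```bash
cat >> m.py <<'E'
a=np.radians(14.9); X=np.array([np.cos(a),np.sin(a)]);Y=np.array([-np.sin(a),np.cos(a)]); O=np.array([584.75,51.98])+50*Y
def tj(P): P=np.atleast_2d(P)[:,:2]*1000-O; return np.c_[P@X,P@Y].round(1)
def tw(x,y): return (O+x*X+y*Y).round(1)
E
python3 - <<'E'
from m import *
print(O)
T=lambda p:np.array([185,170])+(np.array(p)+.5)/3.6-.5
S=lambda p:np.array([240,220])+(np.array(p)+.5)/4-.5
for n,tr,L in(('top',T,dict(ptr=(272,172,25),red1=(228,147,20),red2=(238,185,20),tipL=(222,332,58),tipR=(340,295,58),hubL=(201,246,60),hubR=(337,207,60),stopA=(481,112,61),stopB=(509,212,61),blk=(600,130,54),slide=(640,185,54))),
 ('scene',S,dict(ptr=(473,215,25),red1=(505,207,20),red2=(522,236,20),tipL=(483,57,58),tipR=(388,95,58),stopA=(250,176,61),stopB=(293,247,61)))):
    c=cam(n)
    for k,v in L.items():
        P=onz(c,[tr(v[:2])],v[2]/1000); print(n,k,P[0].round(4),tj(P))
s=ctrl.get_state();print(s['time'],R.from_quat(s['tcp_rot']).as_matrix().round(3))
E
```

```text
[571.89336034 100.29880397]
top ptr [0.612 0.101 0.025] [[39.  -9.7]]
top red1 [0.6292 0.1276 0.02  ] [[62.4 11.6]]
top red2 [0.6058 0.1217 0.02  ] [[38.3 12. ]]
top tipL [0.5132 0.1261 0.058 ] [[-50.1  40. ]]
top tipR [0.5323 0.0596 0.058 ] [[-48.7 -29.1]]
top hubL [0.5622 0.1375 0.06  ] [[ 0.2 38.4]]
top hubR [0.5825 0.0604 0.06  ] [[  0.  -41.3]]
top stopA [ 0.6356 -0.023   0.061 ] [[  29.9 -135.5]]
top stopB [ 0.5767 -0.0371  0.061 ] [[ -30.7 -134. ]]
top blk [ 0.6249 -0.0914  0.054 ] [[   1.9 -198.9]]
top slide [ 0.5918 -0.1129  0.054 ] [[ -35.6 -211.2]]
scene ptr [0.613  0.1004 0.025 ] [[ 39.8 -10.4]]
scene red1 [0.6074 0.1228 0.02  ] [[40.1 12.6]]
scene red2 [0.6308 0.1284 0.02  ] [[64.2 12. ]]
scene tipL [0.5147 0.1271 0.058 ] [[-48.3  40.6]]
scene tipR [0.5343 0.0604 0.058 ] [[-46.6 -28.9]]
scene stopA [ 0.5834 -0.0363  0.061 ] [[ -24. -135.]]
scene stopB [ 0.6398 -0.0185  0.061 ] [[  35.1 -132.3]]
0.3 [[ 0.901  0.434 -0.   ]
 [ 0.434 -0.901  0.001]
 [ 0.    -0.001 -1.   ]]
```

Both views agree: the pointer is at jig y ≈ −10, the mark at +12 and the stop at −134.5. The plate therefore has to slide about +22 mm. I'll go above the stop.

Call:
move_arm(
  plan=[22,40,-4,0,0,-0.9,40,22,40,-4,0,0,-0.9,40,22,40,-4,0,0,-0.9,40,22,40,-4,0,0,-0.9,40,22,40,-4,0,0,-0.9,40,22,40,-4,0,0,-0.9,40,22,40,-4,0,0,-0.9,40,22,40,-4,0,0,-0.9,40,22,40,-4,0,0,-0.9,40,22,40,-4,0,0,-0.9,40,22,40,-4,0,0,-0.9,40,22,40,-4,0,0,-0.9,40],
  newtons=30,
)

```text
time: 1.5
eef_pos: [0.5576, -0.1264, 0.1834]
tcp_rot: [0.992, 0.129, 0.0, 0.0]
contact_force: [0.5, 0.2, 0.5]
opening: 0.466
finger_force: 0.0
```

Call:
move_arm(
  plan=[16,32,-15,0,0,0,40,16,32,-15,0,0,0,40,17,33,-15,0,0,0,40,0,0,-15,0,0,0,40,0,0,-15,0,0,0,40,0,0,0,0,0,0,40],
)

```text
time: 2.1
eef_pos: [0.6037, -0.0314, 0.1052]
tcp_rot: [0.992, 0.13, -0.003, -0.001]
contact_force: [0.1, 0.1, -0.6]
opening: 0.469
finger_force: 0.0
```

Run:
```python
from m import *
s=ctrl.get_state();print(s['eef_pos'],s['qpos'],tj([s['eef_pos']]))
c=cam('scene'); save(c,'s2.png',(230,170,430,320),4)
```

```text
[ 0.60366836 -0.03138961  0.10522623] [-2.19524335e-01  2.68624441e-01  1.84400229e+00 -3.64940672e-04
  1.03471467e+00  1.09171504e+00] [[  -3.2 -135.4]]
```

View pics/s2.png

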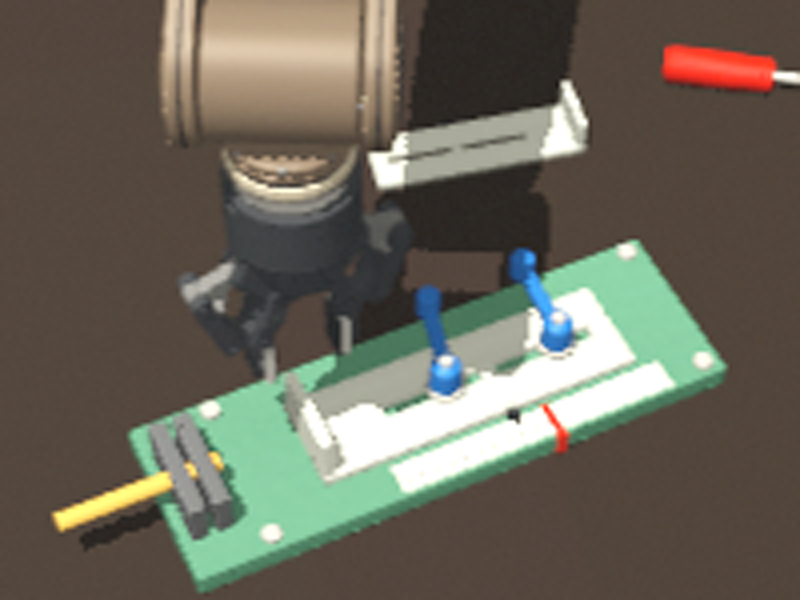

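The gripper hangs above the stop, at (310,425) in the crop, with a finger on each side. I'll lower it and close.

Call:
move_arm(
  plan=[2,1,-14,0,0,0,40,0,0,-14,0,0,0,40,0,0,-14,0,0,0,40,0,0,-14,0,0,0,40,0,0,-13,0,0,0,40,0,0,0,0,0,0,40,0,0,0,0,0,0,0,0,0,0,0,0,0,0,0,0,0,0,0,0,0,0,0,0,0,0,0,0,0,0,0,0,0,0,0],
)

```text
time: 3.25
eef_pos: [0.6087, -0.0303, 0.0402]
tcp_rot: [0.992, 0.13, 0.001, 0.0]
contact_force: [0.3, -0.5, 1.3]
opening: 0.085
finger_force: 32.9
```

Run:
```python
from m import *
s=ctrl.get_state();print(s['eef_pos'],s['contact_force'],s['opening']*85.4,s['finger_force'],tj([s['eef_pos']]))
```

```text
[ 0.60865414 -0.0303299   0.04022918] [ 0.33534794 -0.46056898  1.33045226] 7.247270256808014 32.94427514076233 [[   1.9 -135.7]]
```

It has gripped the 8 mm stop. Now the slide, 22 mm along jig +y.

Call:
move_arm(
  plan=[-0.95,3.55,0,0,0,0,0,-0.95,3.55,0,0,0,0,0,-0.95,3.55,0,0,0,0,0,-0.95,3.55,0,0,0,0,0,-0.95,3.55,0,0,0,0,0,-0.95,3.55,0,0,0,0,0,0,0,0,0,0,0,0,0,0,0,0,0,0,0,0,0,0,0,0,0,0],
)

```text
time: 4.15
eef_pos: [0.6029, -0.0086, 0.0402]
tcp_rot: [0.992, 0.13, 0.001, 0.0]
contact_force: [1.2, -2.3, 4.9]
opening: 0.082
finger_force: 33.5
```

```bash
cat > p.py <<'E'
from m import *
def dark(n,box,tag):
    c=cam(n); x0,y0,x1,y1=box; g=c['color'][y0:y1,x0:x1]
    save(c,tag,box,12)
s=ctrl.get_state();print(s['eef_pos'],s['contact_force'],tj([s['eef_pos']]))
for n in('top','scene'):
    c=cam(n); q=[]
    # scan along jig y at pointer (x=41,z=25) and at the scale
    ys=np.arange(-15,25,1.0)
    for x,z in((39,.025),(42,.025),(50,.02)):
        P=np.array([[*(tw(x,y)/1000),z] for y in ys]); uv=proj(c,P).astype('float32')
        v=cv2.remap(c['color'],uv[:,0][None],uv[:,1][None],cv2.INTER_LINEAR)[0].astype(float)
        print(n,x,'bright',v.sum(1).astype(int)//3); print('  red-ness',(v[:,0]-v[:,1]).astype(int))
E
python3 p.py
```

```text
[ 0.6028697  -0.00856453  0.04022744] [ 1.24609183 -2.27298557  4.86934622] [[   1.9 -113.2]]
top 39 bright [157 162 187 217 237 245 252 253 254 255 255 253 253 253 253 253 254 254
 254 253 253 253 247 237 215 178 148 126 113 126 134 174 213 230 246 251
 252 254 254 255]
  red-ness [20 16 11  5  1  0  0  0  0  0  0 -1  0  0  0  0  0  0 -1 -1 -1  0 -1 -3
  3 14 21 21 19 15  8  3 -1 -2 -2 -2 -2  0  0  0]
top 42 bright [172 194 224 250 252 255 255 255 255 255 255 255 255 255 255 255 255 255
 255 255 255 255 254 250 237 217 186 152 158 166 198 237 251 253 255 255
 255 255 255 255]
  red-ness [16 10  5  0  0  0  0  0  0  0  0  0  0  0  0  0  0  0  0  0  0  0  0  4
 18 39 63 81 56 38 19  5  0  0  0  0  0  0  0  0]
top 50 bright [228 250 254 255 255 255 255 255 255 255 255 255 255 254 254 254 255 255
 255 255 255 255 253 252 236 216 195 175 169 194 220 238 252 254 255 255
 255 255 255 255]
  red-ness [  4   0   0   0   0   0   0   0   0   0   0   0   0   0   0   0   0   0
   0   0   0   0   0   0  20  47  77 108 117  79  42  19   2   0   0   0
   0   0   0   0]
scene 39 bright [173 174 175 
[... 335 characters left out ...]
bright [224 217 216 217 221 231 234 231 227 227 230 233 239 236 228 221 216 215
 218 228 232 226 200 164 122  84  64  71 101 120 138 168 194 213 227 235
 233 228 229 230]
  red-ness [-27 -31 -33 -30 -27 -19 -16 -20 -23 -24 -22 -21 -17 -19 -24 -29 -33 -32
 -29 -21 -15 -15 -14  -9   8  26  27  19   8   1  -5 -10 -15 -15 -12 -14
 -18 -22 -21 -21]
scene 50 bright [255 255 255 254 252 251 252 254 255 255 255 255 255 255 255 254 254 254
 254 254 255 255 255 250 226 202 173 151 137 154 200 235 250 253 254 255
 255 255 255 255]
  red-ness [  0   0   0   0   0   0   0   0   0   0   0   0   0   0   0   0   0   0
   0   0   0   0   0   6  38  72 114 145 166 141  73  20   1   0   0   0
   0   0   0   0]
```

The pointer is at about +12.5, against the mark's 12.5 in both views. I'll release and rise, then turn and close the fingers for pushing.

Call:
move_arm(
  plan=[0,0,0,0,0,0,14,0,0,0,0,0,0,30,0,0,0,0,0,0,30,0,0,15,0,0,0,30,0,0,25,0,0,0,30,0,0,30,0,0,0,30,-13,5,10,0,0,8.5,0,-13,5,0,0,0,8.5,0,-13,5,0,0,0,8.5,0,-13,5,0,0,0,8.5,0,-13,5,0,0,0,8.5,0,-13,5,0,0,0,8.5,0],
)

```text
time: 5.45
eef_pos: [0.5237, 0.0215, 0.1203]
tcp_rot: [0.837, 0.547, 0.0, 0.0]
contact_force: [-0.7, -0.0, 0.1]
opening: 0.003
finger_force: 0.0
```

```bash
python3 p.py
python3 - <<'E'
from m import *
print(tw(-54,13))
s=ctrl.get_state();print(s['time'],s['eef_pos'],s['qpos'][5],R.from_quat(s['tcp_rot']).as_matrix()[:,0])
E
```

```text
[0.523725   0.02153851 0.12028899] [-0.65377506 -0.04479271  0.12608185] [[-66.8 -63.7]]
top 39 bright [170 169 167 166 161 150 140 122 104  94  83  81  81  83  88  96 114 129
 137 147 149 150 151 151 150 150 147 142 134 119 107 105 101 113 130 140
 145 150 150 151]
  red-ness [25 24 23 23 23 23 22 20 18 16 16 14 14 16 16 17 21 24 24 25 25 26 26 26
 26 26 26 24 23 20 18 17 16 19 21 24 24 26 26 26]
top 42 bright [171 170 169 165 153 142 125 108  98  89  85  84  87  94 102 119 136 142
 148 150 150 151 151 151 149 146 136 125 111  98 105 114 124 136 145 148
 152 152 152 158]
  red-ness [25 24 24 24 23 22 21 18 17 15 16 16 17 17 19 22 24 25 25 26 26 25 26 25
 26 25 23 21 18 15 17 20 22 24 25 25 26 26 25 23]
top 50 bright [162 155 142 129 117 101  91  87  85  92  97 113 130 138 145 149 150 151
 150 150 149 149 138 127 115 102 102 112 120 131 143 146 150 150 152 154
 156 168 192 211]
  red-ness [24 24 23 21 19 17 15 14 14 16 18 21 23 25 25 25 26 26 26 26 26 26 24 22
 20 17 17 20 21 23 25 25 26 26 25 23 23 19 12  6]
scene 39 bright [172 173 174 177 179 177 174 174 174 180 183 181 178 173 17
[... 409 characters left out ...]
  76  84 110 156 191 213 227 234
 232 228 229 230]
  red-ness [-26 -31 -33 -31 -27 -19 -17 -19 -24 -25 -24 -23 -19 -21 -25 -29 -33 -33
 -28 -20 -16 -14 -14  -8  10  26  26  18   9   3  -4  -9 -15 -15 -11 -14
 -18 -22 -21 -22]
scene 50 bright [255 255 255 254 252 251 252 254 255 255 255 255 255 255 255 254 254 253
 254 254 255 255 255 249 226 201 172 151 137 153 199 235 249 252 254 255
 255 255 255 255]
  red-ness [  0   0   0   0   0   1   0   0   0   0   0   0   0   0   0   0   0   0
   0   0   0   0   0   7  38  73 115 146 167 142  74  21   2   1   0   0
   0   0   0   0]
[516.4  99. ]
5.55 [0.52293032 0.02192665 0.11981278] 0.2674146279978603 [4.07685823e-01 9.13122245e-01 1.87182977e-04]
```

Call:
move_arm(
  plan=[-1,15.5,0,0,0,7.8,0,-1,15.5,0,0,0,7.8,0,-1,15.5,0,0,0,7.8,0,-1,15.5,0,0,0,7.8,0,-1,15,0,0,0,7.8,0,0,0,-19,0,0,0,0,0,0,-19,0,0,0,0,0,0,-19,0,0,0,0,0,0,-19,0,0,0,0,0,0,0,0,0,0,0],
)

```text
time: 6.55
eef_pos: [0.5176, 0.0981, 0.0411]
tcp_rot: [0.611, 0.792, -0.002, -0.002]
contact_force: [-1.1, -0.3, 0.6]
opening: 0.001
finger_force: 0.0
```

Run:
```python
from m import *
s=ctrl.get_state();p=s['eef_pos'];print(s['time'],p,tj([p]),s['contact_force'],s['qpos'][5],R.from_quat(s['tcp_rot']).as_matrix()[:,0])
# arc plan: pusher centre = tip(th) - d*tangent ; rows of ~8 deg
for d in(19,):
  for hy in(40,-40):
    q=None
    for th in np.radians(np.arange(0,83,8)):
        t=np.array([np.sin(th),np.cos(th)]); c=np.array([-52*np.cos(th),hy+52*np.sin(th)])-d*t
        w=tw(*c); print(round(np.degrees(th)),c.round(1),w,None if q is None else (w-q).round(1)); q=w
```

```text
6.55 [0.51763313 0.09810544 0.04112073] [[-53.   11.8]] [-1.12894194 -0.26433     0.5810575 ] -0.2627689539404796 [-0.25440814  0.96709588  0.00143787]
0 [-52.  21.] [516.2 107.2] None
8 [-54.1  28.4] [512.3 113.8] [-3.9  6.6]
16 [-55.2  36.1] [509.3 121. ] [-3.   7.2]
24 [-55.2  43.8] [507.3 128.4] [-2.   7.4]
32 [-54.2  51.4] [506.3 136.1] [-1.   7.7]
40 [-52.   58.9] [506.5 143.8] [0.2 7.7]
48 [-48.9  65.9] [507.7 151.4] [1.2 7.6]
56 [-44.8  72.5] [509.9 158.8] [2.2 7.4]
64 [-39.9  78.4] [513.2 165.8] [3.3 7. ]
72 [-34.1  83.6] [517.4 172.3] [4.2 6.5]
80 [-27.7  87.9] [522.5 178.1] [5.1 5.8]
0 [-52. -59.] [536.8  29.9] None
8 [-54.1 -51.6] [532.8  36.5] [-4.   6.6]
16 [-55.2 -43.9] [529.8  43.6] [-3.   7.1]
24 [-55.2 -36.2] [527.8  51.1] [-2.   7.5]
32 [-54.2 -28.6] [526.9  58.8] [-0.9  7.7]
40 [-52.  -21.1] [527.   66.5] [0.1 7.7]
48 [-48.9 -14.1] [528.2  74.1] [1.2 7.6]
56 [-44.8  -7.5] [530.5  81.5] [2.3 7.4]
64 [-39.9  -1.6] [533.8  88.5] [3.3 7. ]
72 [-34.1   3.6] [538.  95.] [4.2 6.5]
80 [-27.7   7.9] [543.1 100.8] [5.1 5.8]
```

Call:
move_arm(
  plan=[-0.7,4.5,0,0,0,0,0,-0.7,4.5,0,0,0,0,0,-2,3.3,0,0,0,-4,0,-2,3.3,0,0,0,-4,0,-1.5,3.6,0,0,0,-4,0,-1.5,3.6,0,0,0,-4,0,-1,3.7,0,0,0,-4,0,-1,3.7,0,0,0,-4,0,-0.5,3.9,0,0,0,-4,0,-0.5,3.8,0,0,0,-4,0,0.1,3.8,0,0,0,-4,0,0.1,3.9,0,0,0,-4,0],
)

```text
time: 7.75
eef_pos: [0.5093, 0.1439, 0.0451]
tcp_rot: [0.845, 0.535, 0.001, 0.001]
contact_force: [0.1, -2.2, -0.6]
opening: -0.003
finger_force: 0.7
```

```bash
cat > q.py <<'E'
from m import *
s=ctrl.get_state();p=s['eef_pos'];print(s['time'],p,tj([p]),s['contact_force'],np.degrees(np.arctan2(*R.from_quat(s['tcp_rot']).as_matrix()[[1,0],0])))
for n,z in(('scene',.05),('top',.05)):
    c=cam(n)
    for b in blobs(cv2.inRange(hsv(c),(100,120,60),(125,255,255))>0,15):
        uv=np.argwhere(b[0])[:,::-1]; J=tj(onz(c,uv,z))
        if abs(J).max()>150: continue
        hy=40 if J[:,1].mean()>8 else -40
        r=np.hypot(J[:,0],J[:,1]-hy); f=J[r>36].mean(0) if (r>36).any() else J.mean(0)
        print(n,b[2].round(),len(uv),'far end',f,'theta',np.arctan2(f[1]-hy,-f[0]).round(2))
E
python3 q.py
```

```text
7.75 [0.50932574 0.14393393 0.04506819] [[-49.2  58.3]] [ 0.06520385 -2.22136761 -0.58225011] 64.73608451177161
scene [372. 239.] 77 far end [-36.1627907   73.78372093] theta 0.75
scene [337. 249.] 83 far end [-47.51521739 -28.79347826] theta 0.23
scene [369. 253.] 50 far end [11.6   34.074] theta -2.67
scene [341. 264.] 46 far end [ 11.83478261 -45.17391304] theta -2.73
top [279. 242.] 141 far end [-45.97096774 -28.48225806] theta 0.25
```

The left lever is following, now at about 0.75 rad. I'll carry on to its stop.

Call:
move_arm(
  plan=[0.6,3.8,0,0,0,-4,0,0.6,3.8,0,0,0,-4,0,1.1,3.7,0,0,0,-4,0,1.1,3.7,0,0,0,-4,0,1.6,3.5,0,0,0,-4,0,1.7,3.5,0,0,0,-4,0,2.1,3.3,0,0,0,-4,0,2.1,3.2,0,0,0,-4,0,2.5,2.9,0,0,0,-4,0,2.6,2.9,0,0,0,-4,0,2,1,0,0,0,0,0,0,0,0,0,0,0,0],
)

```text
time: 9.05
eef_pos: [0.5252, 0.1787, 0.0439]
tcp_rot: [0.976, 0.217, -0.002, 0.0]
contact_force: [-3.7, -2.2, 4.0]
opening: -0.001
finger_force: 2.4
```

```bash
python3 q.py
```

```text
9.05 [0.5252274  0.17872586 0.04391699] [[-24.9  87.8]] [-3.68086466 -2.17068849  3.95867772] 25.096428126229714
scene [377. 247.] 140 far end [-5.14150943 89.27924528] theta 1.47
scene [337. 249.] 83 far end [-47.51521739 -28.79347826] theta 0.23
scene [341. 264.] 46 far end [ 11.83478261 -45.17391304] theta -2.73
top [279. 242.] 142 far end [-46.02380952 -28.54444444] theta 0.24
top [244. 238.] 16 far end [-0.29375 33.35   ] theta -1.53
```

Call:
move_arm(
  plan=[1.8,0.8,0,0,0,0,0,1.8,0.8,0,0,0,0,0,1.4,0.6,0,0,0,0,0,0,0,0,0,0,0,0],
)

```text
time: 9.55
eef_pos: [0.5257, 0.1791, 0.0435]
tcp_rot: [0.976, 0.218, -0.009, 0.001]
contact_force: [-16.6, -9.4, 14.2]
opening: -0.0
finger_force: 9.7
```

```bash
python3 q.py
```

```text
9.55 [0.52567217 0.17912677 0.04348644] [[-24.4  88.1]] [-16.63621514  -9.41734782  14.18083767] 25.151547537847527
scene [377. 247.] 138 far end [-3.984 88.496] theta 1.49
scene [337. 249.] 83 far end [-47.51521739 -28.79347826] theta 0.23
scene [341. 264.] 46 far end [ 11.83478261 -45.17391304] theta -2.73
top [279. 242.] 142 far end [-46.02380952 -28.54444444] theta 0.24
top [244. 239.] 19 far end [-1.61578947 33.48421053] theta -1.33
```

The left lever is at its stop: 19 N and no further motion. I'll back off, rise, and go to the right lever.

Call:
move_arm(
  plan=[-10,-4,0,0,0,0,0,-10,-4,0,0,0,0,0,0,0,35,0,0,0,0,0,0,35,0,0,0,0,2.6,-17.6,0,0,0,8.4,0,2.6,-17.6,0,0,0,8.4,0,2.6,-17.6,0,0,0,8.4,0,2.6,-17.6,0,0,0,8.4,0,2.6,-17.6,0,0,0,8.4,0,2.6,-17.6,0,0,0,8.4,0,2.6,-17.6,0,0,0,8.4,0,2.6,-17.6,0,0,0,8.4,0],
)

```text
time: 10.85
eef_pos: [0.532, 0.032, 0.1135]
tcp_rot: [0.691, 0.723, 0.001, 0.0]
contact_force: [0.1, 0.9, 0.2]
opening: 0.001
finger_force: 0.0
```

```bash
python3 q.py
```

```text
10.85 [0.53196476 0.03195217 0.11350493] [[-56.2 -55.8]] [0.11619339 0.94444603 0.23589849] 92.52466281000717
scene [376. 248.] 129 far end [-4.27555556 88.57111111] theta 1.48
scene [337. 249.] 82 far end [-47.26 -28.76] theta 0.23
scene [341. 264.] 46 far end [ 11.83478261 -45.17391304] theta -2.73
top [221. 248.] 74 far end [-7.1637931  86.95517241] theta 1.42
```

Call:
move_arm(
  plan=[-0.5,0,-24,0,0,0,0,-0.5,0,-24,0,0,0,0,0,0,-23,0,0,0,0,0,0,0,0,0,0,0,-0.5,4,0,0,0,0,0,-0.5,4,0,0,0,0,0,-0.5,3.6,0,0,0,-4,0,-1,3.7,0,0,0,-4,0,-0.5,3.9,0,0,0,-4,0,-0.5,3.9,0,0,0,-4,0,0,3.9,0,0,0,-4,0,0,3.9,0,0,0,-4,0],
)

```text
time: 12.15
eef_pos: [0.5275, 0.0637, 0.0438]
tcp_rot: [0.829, 0.559, 0.0, 0.001]
contact_force: [-1.7, -1.2, -0.6]
opening: -0.003
finger_force: 0.9
```

```bash
python3 q.py
```

```text
12.15 [0.52750719 0.06368354 0.04378468] [[-52.3 -24. ]] [-1.69720837 -1.17775681 -0.63876386] 67.96554517296855
scene [376. 248.] 129 far end [-4.27555556 88.57111111] theta 1.48
scene [344. 249.] 76 far end [-38.08409091  -9.09090909] theta 0.68
scene [341. 264.] 48 far end [ 12.00625 -45.0125 ] theta -2.75
```

Call:
move_arm(
  plan=[0.2,3.9,0,0,0,-4,0,0.6,3.8,0,0,0,-4,0,0.8,3.8,0,0,0,-4,0,1.1,3.7,0,0,0,-4,0,1.3,3.6,0,0,0,-4,0,1.7,3.5,0,0,0,-4,0,1.9,3.4,0,0,0,-4,0,2.1,3.2,0,0,0,-4,0,2.3,3.1,0,0,0,-4,0,2.5,2.9,0,0,0,-4,0,2.6,2.5,0,0,0,-3,0,2,1,0,0,0,0,0],
)

```text
time: 13.45
eef_pos: [0.5457, 0.1019, 0.0432]
tcp_rot: [0.976, 0.218, -0.001, 0.0]
contact_force: [-8.5, -3.0, 6.8]
opening: 0.006
finger_force: 4.3
```

```bash
python3 q.py
```

```text
13.45 [0.54565366 0.10191805 0.04320368] [[-24.9   8.3]] [-8.50017133 -3.00602124  6.80939315] 25.240383101963445
scene [377. 247.] 144 far end [-5.11698113 89.03962264] theta 1.47
scene [349. 258.] 136 far end [-5.30212766  8.20851064] theta 1.46
```

Call:
move_arm(
  plan=[1.8,0.8,0,0,0,0,0,1.8,0.8,0,0,0,0,0,0,0,0,0,0,0,0,-10,-4,0,0,0,0,0,-12,-5,0,0,0,0,0,0,0,35,0,0,0,0,0,0,35,0,0,0,0,-10,-30,30,0,0,0,0,-10,-40,20,0,0,0,0,-10,-45,0,0,0,0,0,-10,-45,0,0,0,0,0,0,0,0,0,0,0,0],
)

```text
time: 14.75
eef_pos: [0.4881, -0.07, 0.1636]
tcp_rot: [0.977, 0.215, 0.002, 0.002]
contact_force: [-0.2, -0.2, -0.3]
opening: -0.002
finger_force: 0.0
```

Call:
move_arm(
  plan=[0,-45,0,0,0,0,0,0,-45,0,0,0,0,0,0,-45,0,0,0,0,0,0,0,0,0,0,0,0],
)

```text
time: 15.15
eef_pos: [0.4889, -0.2048, 0.1634]
tcp_rot: [0.976, 0.216, 0.001, 0.002]
contact_force: [0.1, 0.5, 0.8]
opening: -0.002
finger_force: 0.0
```

```bash
python3 q.py; python3 p.py | sed -n 1,30p
python3 - <<'E'
from m import *
c=cam('top'); save(c,'t9.png',(185,170,405,290),3.6)
E
```

```text
15.15 [ 0.48893149 -0.20480625  0.16337323] [[-158.6 -273.5]] [0.1015601  0.48141685 0.75598231] 24.9224300058031
scene [376. 248.] 129 far end [-4.27555556 88.57111111] theta 1.48
scene [348. 258.] 127 far end [-4.73333333  7.62380952] theta 1.47
top [267. 234.] 138 far end [-6.83921569  7.21960784] theta 1.43
top [229. 245.] 149 far end [-7.1637931  86.95517241] theta 1.42
[ 0.48832065 -0.20081588  0.16248644] [-0.35012006  0.49703316  0.14705074] [[-158.2 -269.5]]
top 39 bright [252 253 253 253 252 253 253 253 254 254 255 253 252 252 252 252 253 253
 253 253 252 252 245 234 211 173 143 122 109 123 131 171 209 227 244 250
 251 253 254 254]
  red-ness [ 0  0  0 -2 -2 -1  0  0  0  0  0 -2 -1 -1 -1  0  0  0 -1 -2 -2 -1 -1 -3
  4 14 21 21 20 14  9  4 -1 -1 -2 -3 -1  0  0  0]
top 42 bright [255 255 255 255 255 255 255 255 255 255 255 255 255 255 255 255 255 255
 255 255 255 255 254 249 236 215 181 146 153 163 196 236 251 253 255 255
 255 255 255 255]
  red-ness [ 0  0  0  0  0  0  0  0  0  0  0  0  0  0  0  0  0  0  0  0  0  0  0  5
 20 41 64 81 56 37 19  4  0  0  0  0  0  0  0  0]
top 
[... 447 characters left out ...]
169 161 151 129 103  71  63  63  67  72  79  87 119 140 156 161
 168 174 180 181]
  red-ness [-57 -54 -54 -53 -54 -60 -62 -58 -57 -51 -49 -52 -56 -61 -58 -57 -55 -55
 -52 -56 -63 -55 -51 -36 -21  -3   1   0  -1  -5 -10 -16 -28 -39 -54 -56
 -57 -53 -45 -43]
scene 42 bright [223 216 215 217 220 230 233 231 227 226 229 232 238 235 227 220 215 215
 218 228 232 226 199 164 123  83  62  61  75  84 110 156 190 212 226 234
 232 228 229 230]
  red-ness [-27 -31 -33 -31 -27 -19 -17 -19 -23 -25 -24 -23 -19 -20 -25 -29 -33 -33
 -28 -20 -16 -14 -14  -8   9  27  27  19   9   2  -4  -9 -15 -14 -12 -14
 -18 -22 -21 -22]
scene 50 bright [255 255 255 254 252 251 252 254 255 255 255 255 255 255 255 254 254 253
```

View pics/t9.png

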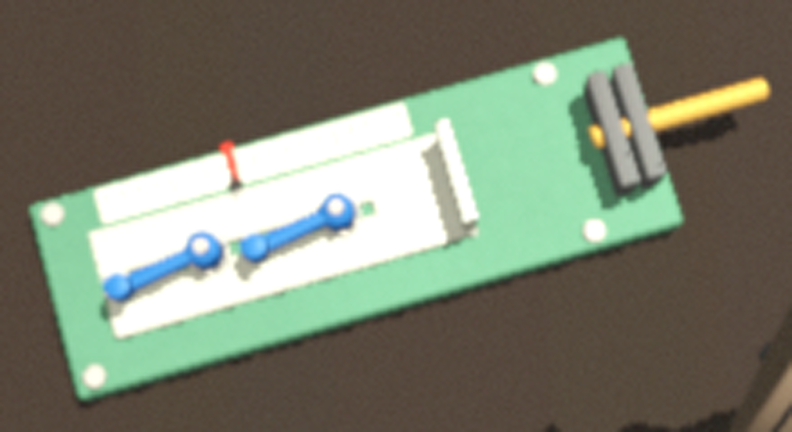

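The black pointer sits on the foot of the red mark at (235,182). Both levers point nearly along +y, with tips at (118,287) and (256,247), at about 1.4 rad. The arm is clear.

```bash
python3 -c "
from plant import order
print(order.sign_off())"
```

```text
the job is handed in; nothing more can be done
None
```

I've handed the job in: the pointer is within about 1 mm of the middle of the red mark, both clamp levers are against their stops at about 1.4 rad, and the arm is clear. It took about 15 s of robot time. The hand-in returned no verdict, and I didn't measure the bystanders again at the end, but the arm made no contact outside the jig.

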